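# Lock the bayonet lid onto the lacquer pot

### The arm

A 7-joint arm with a two-finger parallel gripper is mounted at the origin on the work surface. World frame = base frame: x ahead of the robot, y to its left, z up, the work surface at z = 0. Lengths are in m, angles in rad, forces in N, time in s.
With the tool pointing down it reaches from about 0.425 to 0.925 m from the base axis. Payload 6.8 kg.
Tool frame: the origin (TCP) lies at the very end of the fingers, on their centre line; the grasp point (between the pads) lies 19 mm behind it; z points along the fingers, y is the line along which they close (so a half turn about z gives the same grasp; the last joint's range is limited). The gripper opens to 85 mm and grips with 20 to 120 N. Pads are 22 mm wide; open, the fingers measure 114 mm over their backs; the gripper's body (76 mm by 85 mm) begins 54 mm behind the grasp point. The pads swing forward as they close: fully open they stand 13 mm farther back than shut.
Start: joints at [-1.402, 0.477, 0.022, 1.555, -0.011, 1.109, -0.083], TCP at [0.184, 0.649, 0.196] pointing down, gripper open.
Joint ranges: [-2.96, 2.96], [-0.34, 2.1], [-1.41, 1.46], [0.24, 2.44], [-1.37, 4.51], [0.17, 1.92], [-2.96, 2.96]. Speed limits (rad/s): [2.39, 2.39, 3.14, 3.14, 3.14, 3.14, 3.14].

### API

Orientations are given as a rotation vector (axis times angle).
In Python, from bench import get_obs, viewer, r gives the robot as it stands. The module is installed in compiled form; this text tells all that it offers.
- The arm moves only by the tool play_rows, never from a script. Its argument "commands" is a list that holds one entry, the list of rows, each a list of 5 numbers: the gripper's target within -1 to 1 (shut at 1, half-way at 0, fully open at -1), then the shift along the tool's x, y, z scaled (see below), then the turn about the tool's z scaled (see below). A call has 1 to 12 rows; each row is the pose to reach, as a shift and turn from the pose commanded when the call began, along the tool's axes at that moment; what a row does not reach only later rows make up. The controller multiplies each number of a shift by 0.2 m and each number of a turn by pi/2 rad. A row lasts 1/12 s, in which the tool goes at most 41.7 mm and 7.16 degrees, less where a joint would pass 70% of its speed; a pose out of reach is approached as far as the arm can. A call with a number of a shift or a turn outside -1 to 1 is refused whole. A call with a gripper value outside its range is refused whole. The fingers move at their own pace and stop on an object; "grip_force" is the grip in N (left out, the last holds). Time passes only in rows, so rows that repeat a pose let the fingers close. It gives the time, the measured TCP pose, the force, the opening and the grip force at its end, in the units of the state.
- get_obs(): the state, without advancing time (a new reading comes with each control period).
- viewer.grab_frame(name): name is "scene" or "side" or "wrist"; returns a dict with "pixels" (384x512x3 uint8, red, green, blue), "fovy" (degrees; the focal length in pixels is half the picture's height over the tangent of half this angle, whatever the lens; pixels are square), "cx", "cy" (the principal point, pixels), "world_to_cam" (4x4, takes a point from world to camera coordinates); the wrist camera has in their place "hand_eye" (4x4, takes a point from camera to tool coordinates, whose origin is the TCP and whose axes are the flange's). Camera axes: x right, y up, looking along -z (the intrinsics and any distortion apply to the point x, -y, -z); pixel columns grow to the right and rows downward; lengths in m; the calibration is good to about 2 mm. The wrist camera is an equidistant fisheye: a pixel r from the principal point sees the ray r / f radians off the axis. A picture is of the moment at which its call begins: read the wrist's pose just before it. There is no depth.
- r.hand_in(): hands the job in; it is judged then, once.
Trained networks look in a picture, given as the dict that the camera call returned (one of the last four; its "shot" number tells which), for a name from the list of things; names that differ only in an ending like _2 or _b are one class to them, and where a whole thing is asked for, a point or a joint stands for the part that bears it (a point fixed in the world has none). Each returns a list of dicts, best first, with "score" (0 to 1); they miss things now and then, are a little off and sometimes report something else, mostly with a low value. They report only what shows in the picture. A call takes as long as a camera call. They do not tell look-alikes from the thing itself.
- viewer.trace(picture, thing): "pixels" (384x512 bool, what is visible of it) and "rect" ([left, top, right, bottom] in pixels, round what is visible of it).
The state is a dict: "clock": time; "joints": joint angles; "qvel": joint speeds; "tau": joint torques, N m; "tcp_pos": TCP position; "orientation": TCP orientation; "contact_force": force on the tool from outside, world axes, zero at the start; "moment": the same for the moment, N m; "grip_width": finger opening in m; "gripper_force": force on a finger pad.
Only numpy, scipy, OpenCV 4.12 (cv2) and the standard library are available. Lean on these libraries where they do the work, as an engineer would, in place of code of your own. Each camera call takes 0.05 s, during which the arm holds its last target. There are 200 camera calls.

### The job

Close the round black lacquered pot with the lid that has two lugs and a bar handle: lower it into the mouth with its lugs in the two gaps between the claws, push it down against the spring, turn it a quarter turn clockwise (seen from above) and let it rise so that it seats under the claws. Leave the plain round lid where it is.

Things in the scene. Friction and masses are not known exactly. Their poses are not given: they have to be found in the camera images.
- lug_lid: Loose lid, about 180 g, upright on the bench. Brass disc 44 mm across, 6 mm thick; two lugs, one each side, 14 mm wide, 6 thick, reach 38 mm from the axis along the lid's x, undersides level with the disc's. On a stem a wooden bar handle: 50 mm long along x (over the lugs), 14 mm wide along y, 26 to 54 mm above the underside. Origin: centre of underside, z up. Same after a half turn.
- pot: Fixed black pot, brass claws, 98 mm across, rim 70 mm high, on a round foot. Origin: centre of underside, z up. Two claws (64 to 70 mm high) reach in to 28 mm from the axis, centred on +y and -y; between them two gaps 64 degrees wide, on +x and -x, let the lugs in. Turned 90 degrees clockwise the lugs are in pockets under the claws; 10 degrees more is a stop. Turning the other way is blocked.
- follower (a joint): Sprung steel plate in the pot that carries the lid, 52 mm across; m pressed down, 0 to 0.023 (5 N to start, 16 N at the bottom). At 0 its top, so the lid's underside, is 65 mm above the pot's origin. Before each pocket hangs a lip: push until the lid's underside is 44 to 53 mm high (joint 0.012 to 0.021; 0.016 is best), then turn. Let up, it rises to 58 mm (joint 0.007): seated.
- round_lid: Another lid, loose, not to be used: a plain round brass disc 72 mm across, 6 mm thick, without lugs, with a round wooden knob 28 mm across; 44 mm high in all. Origin: centre of the underside, z up.
Things that resemble listed ones, but are neither listed nor needed, are in the scene too. Leave any purple or red look-alike of the lug_lid alone.

How it is judged:
On the way:
1. the bayonet lid is in the pot's mouth and pushed down against the spring, its lugs lower than the lips under the claws (underside below 55 mm over the pot's origin) (horizontal distance between lug_lid and pot below 0.012 m and z of lug_lid in the frame of pot between 0.03 and 0.055 m), for 0.1 s.
At the end, for the whole second after the job is handed in: The bayonet lid is seated under the pot's claws and at rest: within 10 mm of the pot's axis, its underside 56 to 61 mm above the pot's origin (58 when seated), its lugs within 18 degrees of the pot's y axis (under the claws), upright within 7 degrees (horizontal distance between lug_lid and pot below 0.01 m and z of lug_lid in the frame of pot between 0.056 and 0.061 m and angle between the x axis of lug_lid and the y axis of pot, either way round below 0.31 rad and angle between lug_lid's own z axis and vertical below 0.12 rad and linear speed of lug_lid below 0.02 m/s); the robot touches nothing.
It fails at once if the plain round lid is moved more than 30 mm (distance of round_lid from where it was at the start of the episode above 0.03 m).
It also fails if it takes over 45 s, if anything falls off the work surface, if the arm or the gripper's body presses on something with over 40 N, if the wrist force passes 120 N, or if a joint passes its speed limit or range.

## Working session

There is one attempt and no reset: what is moved stays moved. The work goes in short steps, Python scripts to look and compute and a tool call to move; the robot and the scene stay as the last step left them, time stands still between calls to the robot, and variables do not carry over. Pictures are saved under pics/ and viewed, at most 10 in all, crops included, and the job is handed in when it is done.

Besides the shell and the picture viewer there is one more tool, called after ">>>" by a JSON object that holds its "op" and its "data". play_rows: Moves the arm, as the interface text tells. Shifts and turns lie within -1 to 1; 1 stands for 0.2 m of shift or pi/2 rad of turn. Its arguments: {"type":"object","properties":{"commands":{"type":"array","items":{"type":"array","items":{"type":"array","items":{"type":"number","minimum":-1,"maximum":1}}}},"grip_force":{"type":"number"}},"required":["commands"]}

```bash
mkdir -p pics; cat > h.py <<'E'
import numpy as np, cv2
from scipy.spatial.transform import Rotation as R
from bench import get_obs, viewer, r
def grab(n):
    o=get_obs(); p=viewer.grab_frame(n); p['obs']=o; return p
def save(n,img): cv2.imwrite('pics/'+n,cv2.cvtColor(np.ascontiguousarray(img),cv2.COLOR_RGB2BGR))
def cam(p):
    if 'hand_eye' in p:
        T=np.eye(4);T[:3,:3]=R.from_rotvec(p['obs']['orientation']).as_matrix();T[:3,3]=p['obs']['tcp_pos']
        return T@p['hand_eye'],True
    return np.linalg.inv(p['world_to_cam']),False
def ray(p,u,v):
    T,fe=cam(p); f=192/np.tan(np.radians(p['fovy'])/2)
    x,y=(u-p['cx'])/f,(v-p['cy'])/f
    if fe:
        t=np.hypot(x,y); s=np.sin(t)/max(t,1e-9); d=np.array([x*s,-y*s,-np.cos(t)])
    else: d=np.array([x,-y,-1.])
    return T[:3,3],T[:3,:3]@d
def onz(p,u,v,z):
    o,d=ray(p,u,v); return o+d*(z-o[2])/d[2]
def proj(p,X):
    T,fe=cam(p); f=192/np.tan(np.radians(p['fovy'])/2)
    c=np.linalg.inv(T)@np.append(X,1); x,y,z=c[0],-c[1],-c[2]
    if fe:
        h=np.hypot(x,y); t=np.arctan2(h,z); return np.array([p['cx']+f*t*x/max(h,1e-9),p['cy']+f*t*y/max(h,1e-9)])
    return np.array([p['cx']+f*x/z,p['cy']+f*y/z])
E
python3 - <<'E'
from h import *
print(get_obs())
ims=[]
for n in ['scene','side','wrist']:
    p=grab(n); print(n,p['fovy'],p['cx'],p['cy'],[k for k in p],cam(p)[0].round(3).tolist())
    for t in ['lug_lid','pot','round_lid']:
        for q in viewer.trace(p,t)[:3]:
            m=q['pixels']; ys,xs=np.nonzero(m); c=(xs.mean(),ys.mean()); print(t,round(q['score'],2),[int(a) for a in q['rect']],np.round(c,1),onz(p,*c,.03).round(3))
    ims.append(p['pixels'])
save('a.png',cv2.resize(np.hstack(ims[:2]),(800,300))); save('w.png',ims[2])
E
```

```text
{'clock': 0.0, 'joints': array([-1.40209976,  0.47780741,  0.02235686,  1.55647625, -0.0115114 ,
        1.10930132, -0.08308623]), 'qvel': array([-1.41046384e-03,  1.86338143e-05,  9.78189263e-05, -2.57877505e-04,
       -2.72818042e-04, -1.67602611e-03, -2.62601986e-04]), 'tau': array([ 2.91954648e-04, -5.96456945e+01,  1.60828941e+00, -2.81185806e+01,
        1.25150554e-02,  9.38710989e-03, -1.94174277e-05]), 'tcp_pos': array([0.18430473, 0.64865218, 0.19511075]), 'orientation': array([-4.33364460e-01, -3.11143570e+00,  2.92162258e-03]), 'contact_force': array([0.55583062, 0.19424819, 0.32986176]), 'moment': array([-0.01931579, -0.03063803,  0.02906266]), 'gripper_force': 0.0, 'grip_width': 0.08545678072281625}
scene 55.24953037093642 255.12303217286583 196.7302421279617 ['pixels', 'fovy', 'cx', 'cy', 'world_to_cam', 'shot', 'obs'] [[0.235, -0.633, 0.738, 1.041], [0.972, 0.169, -0.164, -0.174], [-0.021, 0.756, 0.655, 0.468], [0.0, 0.0, 0.0, 1.0]]
lug_lid 0.95 [172, 266, 203, 325] [185.9 297. ] [ 0.73  -0.207  0.03 ]
lug_lid 0.76 [253, 215, 298, 253] [276.1 234.9] [ 0.649 -0.053  
[... 335 characters left out ...]
'] [[-0.999, 0.007, -0.044, 0.551], [-0.041, -0.504, 0.863, 0.63], [-0.016, 0.864, 0.504, 0.467], [0.0, 0.0, 0.0, 1.0]]
lug_lid 0.92 [237, 176, 265, 205] [247.9 189.3] [ 0.603 -0.139  0.03 ]
lug_lid 0.88 [236, 152, 265, 175] [249.4 164.4] [ 0.606 -0.263  0.03 ]
lug_lid 0.84 [186, 164, 214, 188] [200.4 177.9] [ 0.716 -0.191  0.03 ]
pot 0.8 [271, 223, 335, 293] [303.4 256.5] [0.496 0.091 0.03 ]
round_lid 0.69 [296, 179, 326, 210] [310.9 195.8] [ 0.467 -0.113  0.03 ]
wrist 65.70646984690485 252.362129092742 193.66979631925358 ['pixels', 'fovy', 'cx', 'cy', 'hand_eye', 'shot', 'obs'] [[0.272, -0.929, -0.25, 0.122], [0.962, 0.263, 0.07, 0.667], [0.001, -0.259, 0.966, 0.374], [0.0, 0.0, 0.0, 1.0]]
```

```bash
python3 - <<'E'
import cv2,numpy as np
from h import *
a=grab('scene');b=grab('side')
A=cv2.resize(a['pixels'][120:340,100:370],None,fx=1.48,fy=1.48*1.2)
A=cv2.resize(a['pixels'][120:340,100:370],(540,440))[:, :]
B=cv2.resize(b['pixels'][130:310,160:350],(500,474))[:440]
save('b.png',cv2.resize(np.hstack([cv2.resize(A,(400,326)),cv2.resize(B,(400,352))[:326]]),(800,326)))
E
```

```text
(no output)
```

View pics/a.png

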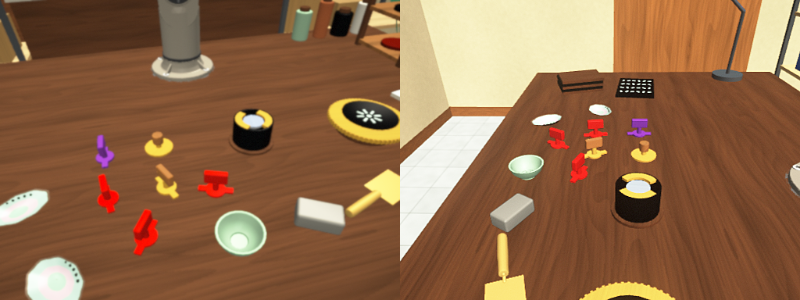

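View pics/b.png

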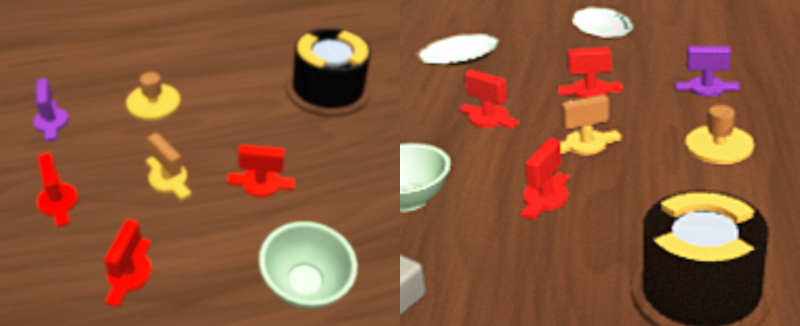

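```bash
cat >> h.py <<'E'
def brass(p,box):
    h=cv2.cvtColor(np.ascontiguousarray(p['pixels']),cv2.COLOR_RGB2HSV).astype(int)
    m=(h[...,0]>=20)&(h[...,0]<=32)&(h[...,1]>110)&(h[...,2]>120)
    l,t,rr,b=[int(x) for x in box]; k=np.zeros_like(m); k[t-3:b+4,l-3:rr+4]=1
    return m&k
def tri(rays):
    A=np.zeros((3,3));B=np.zeros(3)
    for o,d in rays:
        d=d/np.linalg.norm(d);M=np.eye(3)-np.outer(d,d);A+=M;B+=M@o
    return np.linalg.solve(A,B)
E
python3 - <<'E'
from h import *
P={n:grab(n) for n in ['scene','side']}
rays=[]
for n,p in P.items():
    q=viewer.trace(p,'pot')[0]; m=brass(p,q['rect'])
    nc,lab,st,ce=cv2.connectedComponentsWithStats(m.astype(np.uint8))
    print(n,st.tolist(),ce.round(1).tolist())
    ys,xs=np.nonzero(m); pts=np.array([onz(p,x,y,.07)[:2] for x,y in zip(xs,ys)])
    c,rad=cv2.minEnclosingCircle(pts.astype(np.float32)); print('rim circle',np.round(c,4),round(rad,4))
    for i in range(1,nc):
        if st[i,4]>40: print('claw',onz(p,*ce[i],.07).round(4))
    if n=='scene': box=(190,215,225,255)
    else: box=(230,170,270,210)
    h=cv2.cvtColor(np.ascontiguousarray(p['pixels']),cv2.COLOR_RGB2HSV)
    m=brass(p,box); ys,xs=np.nonzero(m); print('disc',xs.min(),xs.max(),ys.min(),ys.max(),onz(p,(xs.min()+xs.max())/2,(ys.min()+ys.max())/2,.004).round(3))
    rays.append((xs.mean(),ys.mean()))
    for t in viewer.trace(p,'lug_lid'):
        yy,xx=np.nonzero(t['pixels']);print(t['score'].__round__(2),[int(v) for v in t['rect']],p['pixels'][t['pixels']].mean(0).round(),onz(p,xx.mean(),yy.mean(),.025).round(3))
E
```

```text
scene [[0, 0, 512, 384, 196118], [328, 141, 21, 23, 255], [300, 142, 20, 24, 235]] [[255.3, 191.6], [339.7, 151.2], [308.1, 153.4]]
rim circle [0.4997 0.0852] 0.0471
claw [0.5049 0.1145 0.07  ]
claw [0.496  0.0537 0.07  ]
disc 199 228 226 253 [ 0.608 -0.152  0.004]
0.96 [173, 267, 204, 326] [221.  19.   5.] [ 0.726 -0.207  0.025]
0.9 [125, 222, 153, 271] [229.  18.   7.] [ 0.618 -0.275  0.025]
0.89 [255, 218, 299, 253] [220.  27.  11.] [ 0.644 -0.052  0.025]
0.7 [200, 209, 226, 257] [206. 160.  67.] [ 0.612 -0.152  0.025]
0.7 [125, 171, 146, 214] [149.  66. 175.] [ 0.479 -0.284  0.025]Traceback (most recent call last):
  File "<stdin>", line 5, in <module>
IndexError: list index out of range
```

```bash
cat >> h.py <<'E'
def to(x,y,z,yaw=None):
    """tool-axes shift units and turn; yaw = world angle (deg) wanted for tool y, mod 180"""
    o=get_obs();M=R.from_rotvec(o['orientation']).as_matrix()
    s=M.T@(np.array([x,y,z])-o['tcp_pos'])/.2; a=np.degrees(np.arctan2(M[1,1],M[0,1]))
    print('t',o['clock'],'tcp',o['tcp_pos'].round(4),'ty',a.round(2),'j7',o['joints'][-1].round(2),'shift',s.round(3),end=' ')
    if yaw is not None:
        d=(yaw-a+90)%180-90; print('turn deg ccw',round(d,1),'unit',round(-d/90,3))
    else: print()
E
python3 -c "
from h import *
print(R.from_rotvec(get_obs()['orientation']).as_matrix().round(3));to(.52,.09,.25,81.7);to(.61,-.152,.25,0)"
```

```text
[[-0.962  0.273 -0.   ]
 [ 0.273  0.962  0.   ]
 [ 0.     0.    -1.   ]]
t 0.95 tcp [0.1844 0.6493 0.1961] ty 74.14 j7 -0.08 shift [-2.378 -2.232 -0.27 ] turn deg ccw 7.6 unit -0.084
t 0.95 tcp [0.1844 0.6493 0.1961] ty 74.14 j7 -0.08 shift [-3.142 -3.273 -0.27 ] turn deg ccw -74.1 unit 0.824
```

>>> {"op": "play_rows", "data": {"commands": [[[-1,-1,-1,-0.27,0],[-1,-1,-1,-0.27,0],[-1,-1,-1,-0.27,0],[-1,-1,-1,-0.27,0],[-1,-1,-1,-0.27,0],[-1,-1,-1,-0.27,0],[-1,-1,-1,-0.27,0],[-1,-1,-1,-0.27,0],[-1,-1,-1,-0.27,0]]]}}

```text
clock: 1.7
tcp_pos: [0.324, 0.4006, 0.2511]
orientation: [0.441, 3.11, 0.003]
contact_force: [-0.7, 1.5, 0.6]
grip_width: 0.0854
gripper_force: 0.0
```

>>> {"op": "play_rows", "data": {"commands": [[[-1,-1,-1,0,0],[-1,-1,-1,0,0],[-1,-1,-1,0,0],[-1,-1,-1,0,0],[-1,-1,-1,0,0],[-1,-1,-1,0,0],[-1,-1,-1,0,0],[-1,-1,-1,0,0],[-1,-1,-1,0,0]]]}}

```text
clock: 2.45
tcp_pos: [0.4605, 0.1549, 0.25]
orientation: [0.437, 3.111, -0.0]
contact_force: [-0.3, 0.4, 0.1]
grip_width: 0.0853
gripper_force: 0.0
```

```bash
python3 -c "
from h import *
to(.53,.09,.25,81.7);to(.61,-.152,.25,0)"
```

```text
t 2.45 tcp [0.4605 0.1549 0.25  ] ty 74.0 j7 0.88 shift [-0.423 -0.216 -0.   ] turn deg ccw 7.7 unit -0.086
t 2.45 tcp [0.4605 0.1549 0.25  ] ty 74.0 j7 0.88 shift [-1.142 -1.269 -0.   ] turn deg ccw -74.0 unit 0.822
```

```bash
cat > pot.py <<'E'
from h import *
p=grab('wrist'); save('w2.png',p['pixels'])
print('pot guess px',proj(p,[.5,.085,.07]).round(1))
q=viewer.trace(p,'pot')
print([(t['score'],[int(v) for v in t['rect']]) for t in q][:2])
if q:
    m=brass(p,np.clip(q[0]['rect'],4,500)); nc,lab,st,ce=cv2.connectedComponentsWithStats(m.astype(np.uint8))
    ys,xs=np.nonzero(m); pts=np.array([onz(p,x,y,.07)[:2] for x,y in zip(xs,ys)])
    c,rad=cv2.minEnclosingCircle(pts.astype(np.float32)); print('rim circle',np.round(c,4),round(rad,4))
    K=[onz(p,*ce[i],.07) for i in range(1,nc) if st[i,4]>60]; print(np.round(K,4).tolist(),st[1:,4])
    if len(K)==2: d=K[1]-K[0]; print('mid',(K[0]+K[1])[:2]/2,'claw axis deg',np.degrees(np.arctan2(d[1],d[0]))%180)
E
python3 pot.py
```

```text
pot guess px [208.1 213.3]
[(0.59, [171, 158, 253, 244])]
rim circle [0.4977 0.0855] 0.046
[[0.5007, 0.1168, 0.07], [0.4929, 0.0553, 0.07]] [794 775]
mid [0.49680964 0.08606407] claw axis deg 82.81433101768714
```

View pics/w2.png

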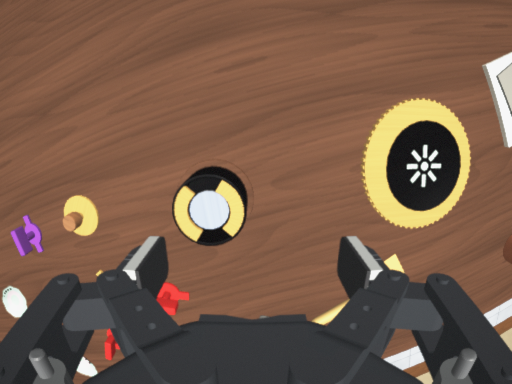

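>>> {"op": "play_rows", "data": {"commands": [[[-1,-1,-1,0,0],[-1,-1,-1,0,0],[-1,-1,-1,0,0],[-1,-1,-1,0,0],[-1,-1,-1,0,0],[-1,-1,-1,0,0],[-1,-1,-1,0,0],[-1,-1,-1,0,0],[-1,-1,-1,0,0]]]}}

```text
clock: 3.3
tcp_pos: [0.5983, -0.0915, 0.2494]
orientation: [-0.434, -3.111, 0.001]
contact_force: [0.2, 0.4, 0.1]
grip_width: 0.0854
gripper_force: 0.0
```

>>> {"op": "play_rows", "data": {"commands": [[[0,0,-0.23,0,0],[0,0,-0.23,0,0],[0,0,-0.23,0,0]]]}}

```text
clock: 3.55
tcp_pos: [0.5842, -0.1363, 0.2501]
orientation: [-0.435, -3.111, -0.0]
contact_force: [-0.2, 0.5, 1.1]
grip_width: 0.0516
gripper_force: 0.0
```

```bash
cat > lid.py <<'E'
from h import *
import sys
p=grab('wrist'); 
q=viewer.trace(p,'lug_lid')
for t in q:
    ys,xs=np.nonzero(t['pixels']);print(round(t['score'],2),[int(v) for v in t['rect']],p['pixels'][t['pixels']].mean(0).round(),onz(p,xs.mean(),ys.mean(),.02).round(3))
print('guess',proj(p,[.61,-.152,.03]).round(1))
u,v=proj(p,[.61,-.152,.03]).astype(int)
t=[t for t in q if (lambda c:c[1]>100 and c[0]>c[2]+60)(p['pixels'][t['pixels']].mean(0))]
if t:
    l,a,b,c=[int(x) for x in t[0]['rect']]; m=brass(p,(max(l,4),max(a,4),b,c))
    ys,xs=np.nonzero(m); pts=np.array([onz(p,x,y,.006)[:2] for x,y in zip(xs,ys)])
    rc=cv2.minAreaRect((pts*1000).astype(np.float32)); print('disc rect',rc, 'mean',pts.mean(0))
    w=t[0]['pixels']&~cv2.dilate(m.astype(np.uint8),np.ones((3,3))).astype(bool)
    ys,xs=np.nonzero(w); pts=np.array([onz(p,x,y,.054)[:2] for x,y in zip(xs,ys)])
    print('wood rect',cv2.minAreaRect((pts*1000).astype(np.float32)),'mean',pts.mean(0))
u=min(max(u,80),430);v=min(max(v,80),300)
save(sys.argv[1],cv2.resize(p['pixels'][v-75:v+75,u-75:u+75],(600,600),interpolation=cv2.INTER_CUBIC)); print('crop origin',u-75,v-75)
E
python3 lid.py w3.png
```

```text
0.95 [145, 178, 184, 226] [226.  69.  64.] [ 0.607 -0.276  0.02 ]
0.84 [112, 89, 147, 141] [174.  95. 198.] [ 0.468 -0.284  0.02 ]
0.76 [224, 158, 265, 195] [227. 187. 115.] [ 0.603 -0.151  0.02 ]
0.69 [293, 168, 344, 195] [237.  70.  65.] [ 0.637 -0.052  0.02 ]
0.3 [195, 61, 244, 109] [235. 209. 123.] [ 0.466 -0.15   0.02 ]
guess [246.2 184.7]
disc rect ((604.46142578125, -152.6470947265625), (42.35828399658203, 70.86797332763672), 88.5130615234375) mean [ 0.59976114 -0.14968356]
wood rect ((603.5029296875, -151.72499084472656), (51.03825759887695, 15.093866348266602), 23.89104461669922) mean [ 0.60318285 -0.15195861]
crop origin 171 109
```

View pics/w3.png

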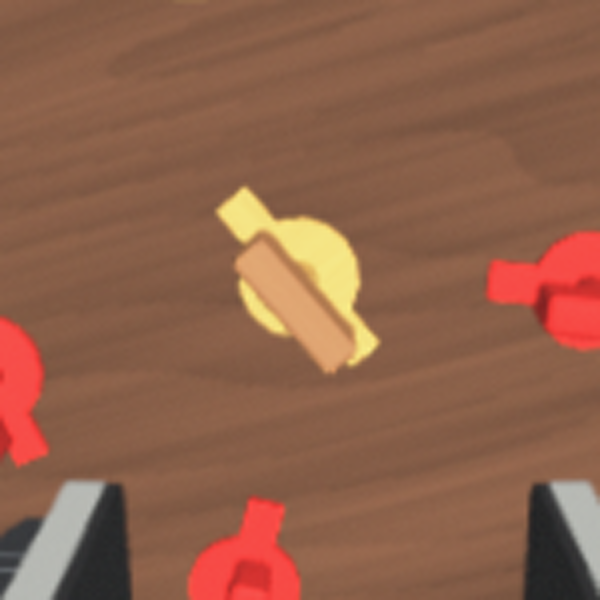

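```bash
python3 -c "
from h import *
to(.6035,-.1517,.027,115)"
```

```text
t 3.65 tcp [ 0.5853 -0.1331  0.2499] ty 74.32 j7 1.59 shift [-0.113 -0.066  1.114] turn deg ccw 40.7 unit -0.452
```

>>> {"op": "play_rows", "data": {"commands": [[[0,-0.11,-0.07,0.7,-0.45],[0,-0.11,-0.07,0.7,-0.45],[0,-0.11,-0.07,0.7,-0.45],[0,-0.11,-0.07,0.7,-0.45],[0,-0.11,-0.07,0.7,-0.45],[0,-0.11,-0.07,0.7,-0.45],[0,-0.11,-0.07,0.7,-0.45],[0,-0.11,-0.07,0.7,-0.45],[0,-0.11,-0.07,0.7,-0.45]]]}}

```text
clock: 4.4
tcp_pos: [0.603, -0.1539, 0.1103]
orientation: [-0.669, 3.069, 0.001]
contact_force: [0.1, 0.8, 0.1]
grip_width: 0.0425
gripper_force: 0.0
```

```bash
python3 lid.py w4.png; python3 -c "
from h import *
to(.6035,-.1517,.027,115)"
```

```text
0.9 [140, 235, 184, 271] [219.  62.  58.] [ 0.708 -0.213  0.02 ]
0.87 [106, 101, 159, 172] [229.  67.  63.] [ 0.607 -0.277  0.02 ]
0.78 [157, 0, 209, 39] [163.  90. 188.] [ 0.482 -0.28   0.02 ]
0.75 [230, 145, 276, 226] [228. 190. 118.] [ 0.603 -0.154  0.02 ]
0.6 [301, 224, 352, 269] [234.  72.  67.] [ 0.623 -0.058  0.02 ]
0.39 [281, 22, 351, 92] [229. 202. 119.] [ 0.469 -0.154  0.02 ]
guess [251.3 196.5]
disc rect ((596.9771728515625, -156.72018432617188), (56.587520599365234, 42.153350830078125), 24.648109436035156) mean [ 0.59853189 -0.15604194]
wood rect ((603.58984375, -154.33987426757812), (51.99141311645508, 13.359306335449219), 25.059545516967773) mean [ 0.60314625 -0.15417798]
crop origin 176 121
t 4.5 tcp [ 0.6028 -0.1546  0.1104] ty 114.62 j7 2.32 shift [-0.009  0.012  0.417] turn deg ccw 0.4 unit -0.004
```

>>> {"op": "play_rows", "data": {"commands": [[[0,0,0,0.2,0],[0,0,0,0.36,0],[0,0,0,0.417,0],[0,0,0,0.417,0],[1,0,0,0.417,0],[1,0,0,0.417,0],[1,0,0,0.417,0],[1,0,0,0.417,0],[1,0,0,0.417,0],[1,0,0,0.417,0]]], "grip_force": 80}}

```text
clock: 5.33
tcp_pos: [0.6029, -0.1556, 0.0275]
orientation: [-0.67, 3.068, -0.0]
contact_force: [-0.1, 0.4, -0.6]
grip_width: 0.0
gripper_force: 0.0
```

>>> {"op": "play_rows", "data": {"commands": [[[1,0,0,0,0],[1,0,0,-0.4,0],[1,0,0,-0.6,0],[1,0,0,-0.6,0],[1,0,0,-0.6,0],[1,0,0,-0.6,0]]]}}

```text
clock: 5.83
tcp_pos: [0.6042, -0.156, 0.1495]
orientation: [-0.669, 3.064, -0.003]
contact_force: [0.2, -0.3, -0.7]
grip_width: 0.0001
gripper_force: 0.0
```

```bash
python3 -c "
from h import *
to(.4985,.0855,.147,82.3)"
```

```text
t 5.8333 tcp [ 0.6042 -0.156   0.1495] ty 114.63 j7 2.31 shift [-0.023  1.318  0.009] turn deg ccw -32.3 unit 0.359
```

```bash
python3 lid.py w5.png; python3 - <<'E'
from h import *
s=grab('scene');b=grab('side')
save('c.png',np.hstack([cv2.resize(s['pixels'][130:330,110:310],(400,400)),cv2.resize(b['pixels'][110:230,180:300],(400,400))]))
E
```

```text
0.94 [237, 143, 274, 209] [228. 190. 117.] [ 0.603 -0.154  0.02 ]
0.9 [126, 100, 174, 164] [230.  68.  64.] [ 0.607 -0.276  0.02 ]
0.81 [295, 213, 347, 264] [234.  67.  63.] [ 0.637 -0.054  0.02 ]
0.79 [171, 0, 217, 46] [168.  92. 195.] [ 0.476 -0.282  0.02 ]
0.77 [145, 221, 201, 273] [229.  66.  61.] [ 0.717 -0.209  0.02 ]
guess [254.1 185.6]
disc rect ((596.758544921875, -156.92547607421875), (57.04574203491211, 42.075721740722656), 24.715436935424805) mean [ 0.59895526 -0.15589297]
wood rect ((602.6197509765625, -154.6834259033203), (52.629249572753906, 13.365260124206543), 25.204620361328125) mean [ 0.60390164 -0.15380061]
crop origin 179 110
```

View pics/c.png

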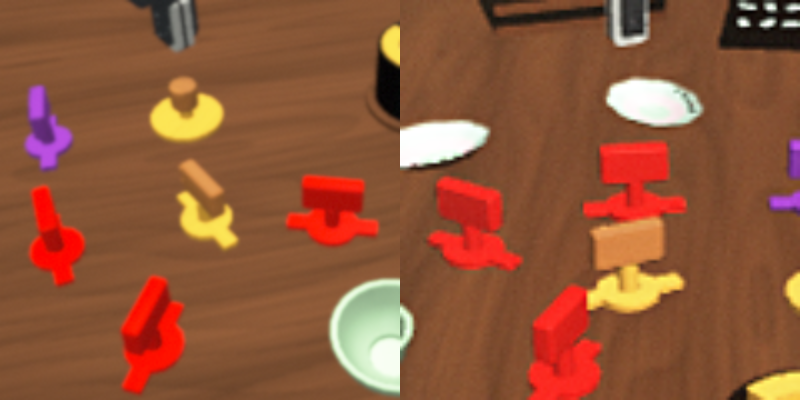

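View pics/w5.png

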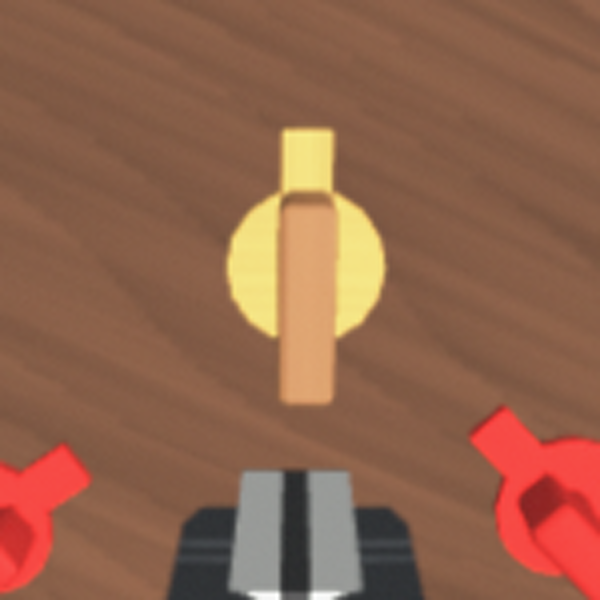

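```bash
python3 - <<'E'
from h import *
s=grab('scene');b=grab('side');w=grab('wrist')
X=s['obs']['tcp_pos'];print(X)
for p,n,g in ((s,'scene',(200,153)),(b,'side',(248.5,122)),(w,'wrist',(253,227))): print(n,proj(p,X).round(1),'seen',g)
print('tri fingertip',tri([ray(s,200,153),ray(b,248.5,122)]).round(4))
print(w['hand_eye'].round(4))
E
```

```text
[ 0.60126987 -0.15513932  0.14508139]
scene [201.7 171.3] seen (200, 153)
side [247.9 137.5] seen (248.5, 122)
wrist [253.2 219.5] seen (253, 227)
tri fingertip [ 0.6    -0.1542  0.178 ]
[[ 9.000e-04  9.657e-01  2.598e-01  6.500e-02]
 [ 1.000e+00 -7.000e-04 -9.000e-04 -5.000e-04]
 [-6.000e-04  2.598e-01 -9.657e-01 -1.779e-01]
 [ 0.000e+00  0.000e+00  0.000e+00  1.000e+00]]
```

>>> {"op": "play_rows", "data": {"commands": [[[0,0,0,0.1,0],[0,0,0,0.2,0],[0,0,0,0.3,0],[0,0,0,0.45,0],[0,0,0,0.6,0],[0,0,0,0.7,0],[0,0,0,0.75,0],[0,0,0,0.76,0],[0,0,0,0.76,0]]]}}

```text
clock: 6.93
tcp_pos: [0.6022, -0.1557, -0.0057]
orientation: [0.67, -3.068, -0.0]
contact_force: [0.3, 0.3, 1.2]
grip_width: 0.0428
gripper_force: 0.0
```

>>> {"op": "play_rows", "data": {"commands": [[[1,0,0,0,0],[1,0,0,0,0],[1,0,0,0,0],[1,0,0,0,0],[1,0,0,0,0],[1,0,0,0,0]]], "grip_force": 80}}

```text
clock: 7.43
tcp_pos: [0.6034, -0.1556, -0.0038]
orientation: [-0.67, 3.067, -0.001]
contact_force: [-2.1, 1.2, 6.6]
grip_width: 0.0126
gripper_force: 78.5
```

>>> {"op": "play_rows", "data": {"commands": [[[1,0,0,-0.1,0],[1,0,0,-0.3,0],[1,0,0,-0.5,0],[1,0,0,-0.6,0],[1,0,0,-0.6,0],[1,0,0,-0.6,0]]]}}

```text
clock: 7.93
tcp_pos: [0.6032, -0.1556, 0.116]
orientation: [-0.67, 3.066, -0.001]
contact_force: [-0.0, 0.2, -2.1]
grip_width: 0.0124
gripper_force: 78.5
```

```bash
python3 -c "
from h import *
o=get_obs();print(o['grip_width'],o['contact_force'])
to(.4985,.0855,.115,82.3)"
```

```text
0.012399516103228604 [-0.01831632  0.24660461 -2.08196706]
t 7.9333 tcp [ 0.6032 -0.1556  0.116 ] ty 114.64 j7 2.32 shift [-0.027  1.314  0.003] turn deg ccw -32.3 unit 0.359
```

>>> {"op": "play_rows", "data": {"commands": [[[1,-0.01,0.2,0,0.06],[1,-0.01,0.4,0,0.12],[1,-0.02,0.6,0,0.18],[1,-0.02,0.8,0,0.24],[1,-0.02,0.95,0,0.3],[1,-0.02,1,0,0.36],[1,-0.02,1,0,0.36],[1,-0.02,1,0,0.36]]]}}

```text
clock: 8.6
tcp_pos: [0.5214, 0.0283, 0.1134]
orientation: [-0.206, -3.132, 0.002]
contact_force: [-0.8, -1.2, -1.9]
grip_width: 0.0123
gripper_force: 78.6
```

```bash
python3 -c "
from h import *
to(.4985,.0855,.115,82.3)"
```

```text
t 8.6 tcp [0.5214 0.0283 0.1134] ty 82.47 j7 1.47 shift [ 0.151  0.269 -0.008] turn deg ccw -0.2 unit 0.002
```

>>> {"op": "play_rows", "data": {"commands": [[[1,0.08,0.15,0,0],[1,0.15,0.27,0,0],[1,0.15,0.27,0,0],[1,0.15,0.27,0,0],[1,0.15,0.27,0,0]]]}}

```text
clock: 9.02
tcp_pos: [0.5005, 0.0837, 0.1143]
orientation: [-0.213, -3.134, 0.002]
contact_force: [0.3, -0.9, -1.5]
grip_width: 0.0123
gripper_force: 78.6
```

```bash
python3 - <<'E'
from h import *
to(.4985,.0855,.115,82.3)
w=grab('wrist');s=grab('scene');b=grab('side')
save('d.png',np.hstack([cv2.resize(w['pixels'][130:290,170:330],(400,400)),cv2.resize(b['pixels'][200:300,253:353],(400,400))]))
save('d2.png',cv2.resize(s['pixels'][110:210,270:370],(400,400)))
for p,n in ((w,'w'),(b,'b')): print(n,[proj(p,[.4985,.0855,z]).round(1).tolist() for z in (.07,.12)])
E
```

```text
t 9.0167 tcp [0.5005 0.0837 0.1143] ty 82.21 j7 1.33 shift [ 0.011  0.008 -0.003] turn deg ccw 0.1 unit -0.001
w [[254.4, 197.3], [254.9, 219.3]]
b [[303.0, 235.5], [304.5, 210.0]]
```

View pics/d.png

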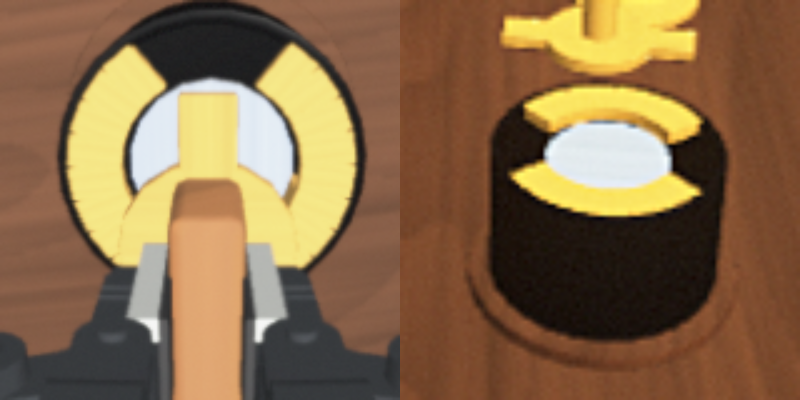

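>>> {"op": "play_rows", "data": {"commands": [[[1,0.01,0.01,0.05,0],[1,0.01,0.01,0.12,0],[1,0.01,0.01,0.18,0],[1,0.01,0.01,0.22,0],[1,0.01,0.01,0.25,0],[1,0.01,0.01,0.27,0],[1,0.01,0.01,0.27,0]]]}}

```text
clock: 9.75
tcp_pos: [0.4981, 0.0873, 0.0602]
orientation: [-0.213, -3.133, 0.001]
contact_force: [-3.1, -0.8, 3.6]
grip_width: 0.0127
gripper_force: 79.5
```

>>> {"op": "play_rows", "data": {"commands": [[[1,0,0,0.02,0],[1,0,0,0.04,0],[1,0,0,0.06,0],[1,0,0,0.08,0],[1,0,0,0.08,0],[1,0,0,0.08,0]]]}}

```text
clock: 10.25
tcp_pos: [0.4986, 0.0875, 0.0457]
orientation: [-0.213, -3.134, -0.001]
contact_force: [-4.3, -1.4, 10.4]
grip_width: 0.0125
gripper_force: 80.4
```

```bash
python3 -c "
from h import *
o=get_obs();print(o['grip_width'],o['contact_force'],o['moment'])
to(.4985,.0855,.044,82.3)"
```

```text
0.012452070504167035 [-4.34929781 -1.35135933 10.43485009] [-0.41733845  1.01302998 -0.0644309 ]
t 10.25 tcp [0.4986 0.0875 0.0457] ty 82.21 j7 1.39 shift [-0.001 -0.01   0.008] turn deg ccw 0.1 unit -0.001
```

>>> {"op": "play_rows", "data": {"commands": [[[1,0,-0.005,0.006,0],[1,0,-0.005,0.006,0.06],[1,0,-0.005,0.006,0.12],[1,0,-0.005,0.006,0.18],[1,0,-0.005,0.006,0.24],[1,0,-0.005,0.006,0.3],[1,0,-0.005,0.006,0.36],[1,0,-0.005,0.006,0.42],[1,0,-0.005,0.006,0.48],[1,0,-0.005,0.006,0.5],[1,0,-0.005,0.006,0.5]]]}}

```text
clock: 11.17
tcp_pos: [0.5019, 0.0876, 0.0456]
orientation: [1.396, 2.809, 0.007]
contact_force: [1.1, 1.2, 9.9]
grip_width: 0.0128
gripper_force: 80.4
```

```bash
python3 -c "
from h import *
o=get_obs();print(o['grip_width'],o['contact_force'],o['moment'])
to(.4985,.0865,.0445,-7.7)"
```

```text
0.012765997647940765 [1.07963211 1.18476688 9.85810821] [-0.04921238 -0.12274454 -0.02493566]
t 11.1667 tcp [0.5019 0.0876 0.0456] ty 37.16 j7 0.76 shift [ 0.006 -0.017  0.006] turn deg ccw -44.9 unit 0.498
```

>>> {"op": "play_rows", "data": {"commands": [[[1,0,-0.01,0.005,0.06],[1,0,-0.01,0.005,0.12],[1,0,-0.01,0.005,0.18],[1,0,-0.01,0.005,0.24],[1,0,-0.01,0.005,0.3],[1,0,-0.01,0.005,0.36],[1,0,-0.01,0.005,0.42],[1,0,-0.01,0.005,0.48],[1,0,-0.01,0.005,0.5],[1,0,-0.01,0.005,0.5]]]}}

```text
clock: 12.0
tcp_pos: [0.5001, 0.0848, 0.0444]
orientation: [2.366, 2.061, 0.007]
contact_force: [0.8, -2.4, 11.1]
grip_width: 0.0123
gripper_force: 80.5
```

```bash
python3 -c "
from h import *
o=get_obs();print(o['grip_width'],o['contact_force'],o['moment'])
to(.4985,.0865,.0445,-7.7)"
```

```text
0.012293285254538018 [ 0.80337877 -2.43686188 11.12098697] [-0.72659087 -0.08600742 -0.03642357]
t 12.0 tcp [0.5001 0.0848 0.0444] ty -7.89 j7 0.15 shift [ 0.007 -0.009 -0.   ] turn deg ccw 0.2 unit -0.002
```

>>> {"op": "play_rows", "data": {"commands": [[[1,0,0,-0.015,0],[1,0,0,-0.03,0],[1,0,0,-0.045,0],[1,0,0,-0.045,0],[1,0,0,-0.045,0]]]}}

```text
clock: 12.42
tcp_pos: [0.5, 0.0849, 0.0534]
orientation: [2.364, 2.063, 0.008]
contact_force: [1.7, -2.6, 6.5]
grip_width: 0.0126
gripper_force: 79.9
```

>>> {"op": "play_rows", "data": {"commands": [[[0.3,0,0,0,0],[0.3,0,0,0,0],[0.3,0,0,0,0],[0.3,0,0,0,0]]]}}

```text
clock: 12.75
tcp_pos: [0.4966, 0.0858, 0.0515]
orientation: [-2.366, -2.066, -0.0]
contact_force: [-0.7, -0.1, 0.5]
grip_width: 0.0301
gripper_force: 0.0
```

>>> {"op": "play_rows", "data": {"commands": [[[0,0,0,-0.1,0],[0,0,0,-0.3,0],[0,0,0,-0.5,0],[0,0,0,-0.7,0],[0,0,0,-0.7,0],[0,0,0,-0.7,0]]]}}

```text
clock: 13.25
tcp_pos: [0.498, 0.0864, 0.1932]
orientation: [2.365, 2.067, 0.007]
contact_force: [0.7, 0.5, -0.4]
grip_width: 0.0428
gripper_force: 0.0
```

```bash
python3 - <<'E'
from h import *
w=grab('wrist');b=grab('side');s=grab('scene')
save('e.png',np.hstack([cv2.resize(s['pixels'][105:205,270:370],(400,400)),cv2.resize(b['pixels'][190:300,248:358],(400,400))]))
for p in (w,s,b):
  for q in viewer.trace(p,'lug_lid'):
    ys,xs=np.nonzero(q['pixels']&(p['pixels'].astype(int)[...,1]>100)); 
    if len(xs)<20: continue
    c=onz(p,xs.mean(),ys.mean(),.1)
    if np.hypot(c[0]-.5,c[1]-.086)>.05: continue
    h=cv2.cvtColor(np.ascontiguousarray(p['pixels']),cv2.COLOR_RGB2HSV); wd=q['pixels']&(h[...,0]<19)&(h[...,2]>60)
    ys,xs=np.nonzero(wd); pts=np.array([onz(p,x,y,.112)[:2] for x,y in zip(xs,ys)])
    print(q['score'],cv2.minAreaRect((pts*1000).astype(np.float32)))
E
```

```text
0.92 ((495.81854248046875, 86.67811584472656), (51.733760833740234, 26.7917537689209), 77.70512390136719)
0.75 ((539.0599365234375, 63.45948791503906), (46.20008087158203, 104.81571197509766), 60.78474426269531)
0.97 ((502.9686584472656, 110.61178588867188), (96.40616607666016, 23.072227478027344), 75.49633026123047)
```

View pics/e.png

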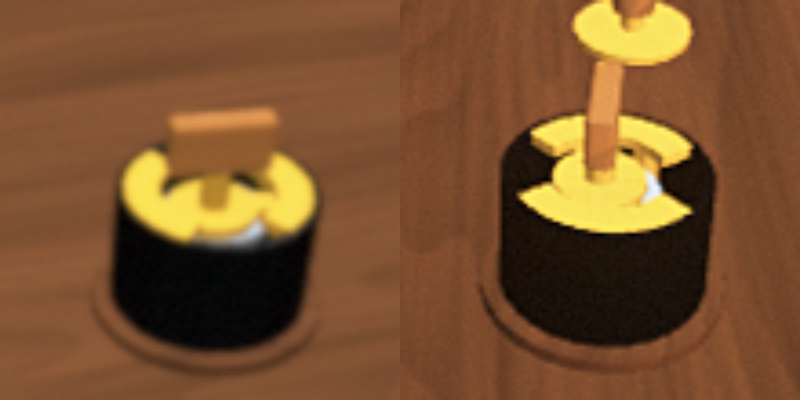

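```bash
python3 - <<'E'
from h import *
out=[]
for n in ('scene','side'):
    p=grab(n); a=np.radians(82.3); ex=np.array([np.cos(a),np.sin(a),0]); ey=np.array([-ex[1],ex[0],0]); C=np.array([.4985,.0858,.058])
    c=proj(p,C+[0,0,.02]).astype(int); h=32;k=400/(2*h)
    im=np.ascontiguousarray(cv2.resize(p['pixels'][c[1]-h:c[1]+h,c[0]-h:c[0]+h],(400,400),interpolation=cv2.INTER_CUBIC))
    q=lambda X:tuple(int(v) for v in (proj(p,X)-c+h+.5)*k)
    for z in (.026,.054):
        P=[q(C+s*.025*ex+t*.007*ey+[0,0,z]) for s,t in ((1,1),(1,-1),(-1,-1),(-1,1))]
        cv2.polylines(im,[np.array(P)],True,(0,0,255),1)
    cv2.polylines(im,[np.array([q(C+.022*np.cos(t)*ex+.022*np.sin(t)*ey+[0,0,.006]) for t in np.linspace(0,6.28,40)])],True,(0,255,0),1)
    cv2.polylines(im,[np.array([q([.4985+.049*np.cos(t),.0858+.049*np.sin(t),.07]) for t in np.linspace(0,6.28,40)])],True,(255,0,255),1)
    out.append(im)
save('f.png',np.hstack(out)); to(.4985,.0858,.05)
E
```

```text
t 13.65 tcp [0.4963 0.0852 0.1907] ty -7.79 j7 -0.07 shift [0.005 0.011 0.704]
```

View pics/f.png

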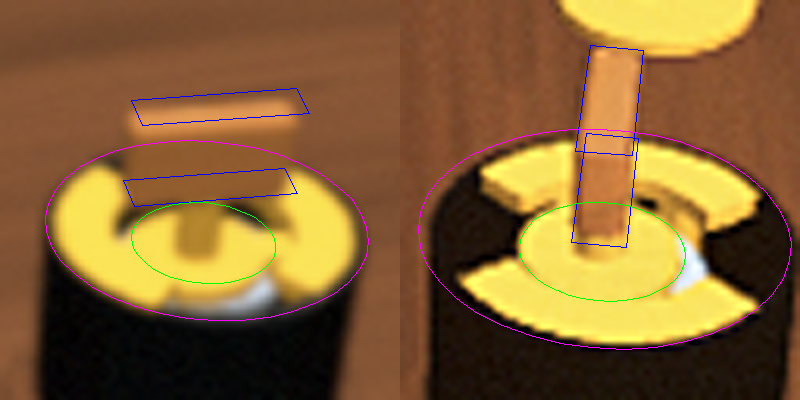

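```bash
python3 -c "
from h import *
print(r.hand_in())"
```

```text
the job is handed in; nothing more can be done
None
```

The lug lid was pushed down, turned a quarter turn clockwise and released; camera views show it upright under the pot's claws. I handed the job in at about 14 s; `hand_in()` returned no verdict.

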